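# Unlock the sighting mirror and hold it on the cross target

### The arm

A 6-joint arm with a two-finger parallel gripper is mounted at the origin on a cart in front of the work surface, level with it; the furniture and walls round the work are solid. World frame = base frame: x ahead of the robot, y to its left, z up, the work surface at z = 0. Lengths are in m, angles in rad, forces in N, time in s.
With the tool pointing down it reaches from about 0.35 to 0.775 m from the base axis. Payload 5.5 kg.
Tool frame: the origin (TCP) lies midway between the tips of the shut fingers; the grasp point (between the pads) lies 19 mm behind it; z points along the fingers, y is the direction in which the jaws open and shut (so a half turn about z gives the same grasp; the last joint's range is limited). The gripper opens to 85 mm and grips with 20 to 120 N. Pads are 22 mm wide; open, the fingers measure 114 mm over their backs; the gripper's body (76 mm by 85 mm) begins 54 mm behind the grasp point. The pads swing forward as they close: fully open they stand 13 mm farther back than shut.
Start: joints at [-1.417, 0.313, 0.046, 1.304, 0, 1.431], TCP at [0.167, -0.55, 0.202] pointing down, gripper open.
Joint ranges: [-2.76, 2.76], [-0.86, 1.69], [-1.03, 1.26], [-2.2, 2.34], [-1.47, 1.5], [-3.14, 3.14]. Speed limits (rad/s): [2.57, 2.57, 3.14, 3.14, 3.14, 3.14].

### API

Orientations are given as a unit quaternion [x, y, z, w].
In Python, from station import robot gives the robot as it stands.
- The arm moves only by the shell command python3 -m pendant 'ROWS'. ROWS is JSON, a list that holds one entry, the list of rows, each a list of 5 numbers: the closure, from -1 (fully open) to 1 (shut), then the shift along the world's x, y, z as a fraction of full scale, then the turn about the world's z as a fraction of full scale. In form: [[[claw, dx, dy, dz, twist], ...]]. A call has 1 to 5 rows; each row is the pose to reach, as a shift and turn from the pose commanded when the call began, turning the shorter way round; what a row does not reach only later rows make up. Full scale, the value 1, is 0.2 m for a shift and pi rad for a turn. A row lasts 1/8 s, in which the tool goes at most 62.5 mm and 10.7 degrees, less where a joint would pass 70% of its speed; a pose out of reach is approached as far as the arm can. A call with a number of a shift or a turn outside -1 to 1 is refused whole. A call with a gripper value outside its range is refused whole. The fingers move at their own pace and stop on an object; the grip force is fixed at half the most. Time passes only in rows, so rows that repeat a pose let the fingers close. It gives the time, the measured TCP pose, the force and the opening at its end, in the units of the state.
- robot.get_obs(): the state, without advancing time (a new reading comes with each control period).
- robot.grab_frame(name): name is "scene" or "side" or "wrist"; returns (picture, depth): 480x640x3 uint8, red, green, blue; 480x640 float32, m along the optical axis (not along the pixel's ray), 0 where there is no reading.
- robot.camera_model(name): a dict with "fx", "fy", "cx", "cy" (pixels), "D" ([k1, k2, p1, p2, k3] as OpenCV has them; the pictures are not rectified), "R" (3x3) and "t" (3): a world point X has camera coordinates R X + t; the wrist camera has in their place "T_tool_cam" (4x4, takes a point from camera to tool coordinates, whose origin is the TCP and whose axes are the flange's). Camera axes: x right, y down, z forward; pixel columns grow to the right and rows downward; lengths in m; the calibration is good to about 2 mm. A picture is of the moment at which its call begins: read the wrist's pose just before it. camera_model takes no time and is no camera call.
- robot.job_done(): hands the job in, once; it reports no verdict.
Trained networks look in the newest picture that a camera, given by its name, has taken for a name from the list of things; names that differ only in an ending like _2 or _b are one class to them, and where a whole thing is asked for, a point or a joint stands for the part that bears it (a point fixed in the world has none). Each returns a list of dicts, best first, with "confidence" (0 to 1); they miss things now and then, are a little off and sometimes report something else, mostly with a low value. They report only what shows in the picture. A call takes as long as a camera call. They do not tell look-alikes from the thing itself.
- robot.spot_in(camera, thing): "bbox" ([left, top, right, bottom] in pixels, round what is visible of it).
- robot.pinpoint(camera, thing): "xy" ([column, row] in pixels: a listed point, or the origin of a listed thing).
The state is a dict: "time": time; "q": joint angles; "dq": joint speeds; "tau": joint torques, N m; "tcp_pos": TCP position; "ee_rot": TCP orientation; "force": force on the tool from outside, world axes, zero at the start; "wrist_torque": the same for the moment, N m; "width": finger opening in m.
Only numpy, scipy, OpenCV 4.12 (cv2) and the standard library are available. Lean on these libraries where they do the work, as an engineer would, in place of code of your own. Each camera call takes 0.05 s, during which the arm holds its last target. There are 200 camera calls.

### The job

The mirror of the sighting rig is locked facing the rig's own camera: turn the lock knob clockwise past its click to its far stop to unlock it. Then take the grip on top of the mirror and turn the mirror clockwise until the camera, looking into the middle of the mirror, sees the centre of the cross-shaped target (not the round sample on the other stand). The mirror springs back when let go, so finish while still holding it at that angle, and leave the things round about undisturbed.

Things in the scene. Friction and masses are not known exactly. Their poses are not given: they have to be found in the camera images.
- sight_rig: The sighting rig, fixed to the table: a plate 90 x 330 x 10 mm with, in a row along its y axis, a small grey camera (+y end), the upright mirror (middle) and the grey lock block with the knob (-y end). Origin: on the mirror's vertical turning axis, at table height; z up. The plate spans y -145 to +185 mm; the camera is 92 mm high at most, the lock block 48 mm.
- camera_lens (a point): Centre of the camera's lens, 97 mm from the mirror's axis along the rig's +y and 70 mm above the table. The camera looks level along the rig's -y, straight at the mirror's axis. Site axes as the rig's.
- lock_knob (a joint): Angle of the lock knob, rad: 0 = locked, stops at 0 and 1.2 = unlocked, grows clockwise seen from above. A spring detent resists with about 0.08 N m from 0.17 to 0.6, then snaps it on to 1.0 or more, where it stays; let go before 0.6 it goes back to 0.2 or less. It draws a bolt out of the mirror's spindle, which is free from about 0.7.
- lock_knob_grip (a point): Point on the knob's axis at the height to grip it, 70 mm above the table, 108 mm from the mirror's axis along the rig's -y. The knob is an upright black bar 42 long x 12 wide x 26 mm high (57 to 82 mm above the table); point axes turn with the knob: x along the bar, z up. At 0 the bar lies along the rig's x.
- mirror (a joint): Angle of the mirror about its vertical axis, rad: 0 = locked start, facing the rig's +y, square to the camera; grows clockwise from above, stop at 1.4; face normal in the rig frame (sin q, cos q, 0). A spring draws it back: 0.024 N m at 0 plus 0.08 N m/rad. The camera's line of sight leaves the mirror at 2q clockwise from the rig's +y.
- mirror_grip (a point): Black grip bar on top of the mirror, 44 long x 12 wide x 28 mm high, 107 to 135 mm above the table, centred on the mirror's axis. The point is its centre, 121 mm up; axes turn with the mirror: x along bar and mirror face, y the way the mirror faces, z up. The mirror below, 60 wide x 54 mm high with its frame, has its face on the turning axis, centre 70 mm above the table.
- sight_line (a point): Not a visible thing: the camera's line of sight after the mirror. Origin on the mirror's axis, 70 mm above the table; x points along the reflected line, away from the mirror; y level, to its left; z up. It turns by twice the mirror's angle.
- cross_target: The target to be seen: a dark steel plate in the shape of a plus sign, 44 x 44 mm, arms 13 mm wide, 8 mm thick, upright on a small stand with a 44 mm square foot, 92 mm high, fixed to the table 0.15 to 0.22 m from the mirror on the side away from the robot. Origin: on the table under the plate; its face looks to its -x.
- cross_centre (a point): Centre of the cross's front face, 70 mm above the table, the same height as camera and mirror centre.
- sample_stand: Not the target: an equal stand that carries a round green mounted sample, 32 mm across, on edge. It may stand to either side of the cross target. Origin: on the table under the front of the sample.
- sample_1: Bystander: a brown mounted sample, 30 mm across and 19 mm high, loose on the table between rig and targets. Origin: underside.
- bottle: Bystander: a brown dropper bottle, 37 mm across, 94 mm high, loose, to the left of the rig. Origin: underside.
- sample_2: Bystander: a black mounted sample, 30 mm across and 19 mm high, loose on the table beside the lock block, on the side away from the robot. Origin: underside.
Things that resemble listed ones, but are neither listed nor needed, are in the scene too. What is shaped like the cross_target but pink or purple is not meant.

How it is judged:
By the outcome, as a careful person would: the job done as asked, in the order asked, and still so for the second after the job is handed in, while the arm keeps its last pose, push and grip.
It also fails if it takes over 42 s, if anything falls off the work surface, if the arm or the gripper's body presses on something with over 40 N, if the wrist force passes 120 N, or if a joint passes its speed limit or range.

## Working session

There is one attempt and no reset: what is moved stays moved. The work goes in short steps, Python scripts to look and compute and a shell command to move; the robot and the scene stay as the last step left them, time stands still between calls to the robot, and variables do not carry over. Pictures are saved under pics/ and viewed, about 8 in all and at most 12, crops included, and the job is handed in when it is done.

```bash
mkdir -p pics
cat > h.py <<'E'
from station import robot
import numpy as np, cv2
def cam(n):
    m=robot.camera_model(n); K=np.array([[m["fx"],0,m["cx"]],[0,m["fy"],m["cy"]],[0,0,1]]); return m,K,np.array(m["D"],float)
def ray(n,uv,pose=None):
    m,K,D=cam(n)
    p=cv2.undistortPoints(np.array([[uv]],float),K,D)[0,0]; d=np.array([p[0],p[1],1])
    R=np.array(m["R"]);t=np.array(m["t"]); return -R.T@t, R.T@d
def atz(n,uv,z):
    c,d=ray(n,uv); return c+d*(z-c[2])/d[2]
def proj(n,X):
    m,K,D=cam(n); return cv2.projectPoints(np.array(X,float).reshape(-1,1,3),cv2.Rodrigues(np.array(m["R"]))[0],np.array(m["t"],float),K,D)[0][:,0]
E
python3 - <<'E'
from h import *
Z=dict(sight_rig=0,camera_lens=.07,lock_knob_grip=.07,mirror_grip=.121,cross_target=0,cross_centre=.07,sample_stand=0,sample_1=0,bottle=0,sample_2=0)
for n in("scene","side"):
    p,d=robot.grab_frame(n); cv2.imwrite(f"pics/{n}0.png",p[:,:,::-1])
    for k in Z:
        for r in robot.pinpoint(n,k)[:3]: print(n,k,np.round(r["xy"]),round(r["confidence"],2),np.round(atz(n,r["xy"],Z[k]),3))
o=robot.get_obs();print(o["time"],o["tcp_pos"],o["ee_rot"],o["width"],o["force"])
E
```

```text
scene sight_rig [389. 271.] 0.85 [0.476 0.021 0.   ]
scene camera_lens [374. 269.] 0.83 [0.471 0.115 0.07 ]
scene lock_knob_grip [410. 219.] 0.67 [ 0.48  -0.083  0.07 ]
scene mirror_grip [393. 220.] 0.76 [0.48  0.015 0.121]
scene mirror_grip [360. 249.] 0.16 [0.492 0.133 0.121]
scene cross_target [302. 271.] 0.92 [0.633 0.11  0.   ]
scene cross_target [291. 230.] 0.8 [ 0.734 -0.007  0.   ]
scene cross_target [255. 258.] 0.69 [0.743 0.122 0.   ]
scene cross_centre [271. 269.] 0.81 [0.638 0.21  0.07 ]
scene cross_centre [301. 238.] 0.8 [0.642 0.097 0.07 ]
scene cross_centre [256. 235.] 0.8 [0.727 0.133 0.07 ]
scene sample_stand [326. 238.] 0.72 [ 0.648 -0.019  0.   ]
scene sample_stand [302. 269.] 0.49 [0.635 0.104 0.   ]
scene sample_1 [329. 241.] 0.64 [ 0.636 -0.012  0.   ]
scene sample_1 [369. 232.] 0.49 [ 0.575 -0.088  0.   ]
scene sample_1 [362. 247.] 0.47 [ 0.564 -0.028  0.   ]
scene bottle [392. 219.] 0.52 [ 0.554 -0.165  0.   ]
scene sample_2 [329. 241.] 0.64 [ 0.636 -0.012  0.   ]
scene sample_2 [369. 232.] 0.49 [ 0.575 -0.088  0.   ]
scene sample_2 [362. 247.] 0.47 [ 0.564 -0
[... 562 characters left out ...]
  0.07 ]
side cross_centre [373. 222.] 0.94 [0.739 0.135 0.07 ]
side cross_centre [302. 219.] 0.79 [0.626 0.212 0.07 ]
side sample_stand [376. 316.] 0.65 [ 0.643 -0.017  0.   ]
side sample_1 [371. 362.] 0.89 [ 0.579 -0.092  0.   ]
side sample_1 [337. 333.] 0.63 [ 0.565 -0.016  0.   ]
side sample_1 [279. 285.] 0.6 [0.533 0.137 0.   ]
side bottle [278. 227.] 0.68 [0.614 0.299 0.   ]
side sample_2 [371. 362.] 0.89 [ 0.579 -0.092  0.   ]
side sample_2 [337. 333.] 0.63 [ 0.565 -0.016  0.   ]
side sample_2 [279. 285.] 0.6 [0.533 0.137 0.   ]
1.1 [ 0.16649193 -0.55039144  0.20163944] [9.89233717e-01 1.46344289e-01 5.61770223e-06 4.38368758e-05] 0.08543271915228402 [0.04321598 0.29586259 0.10096812]
```

Run:
```python
import cv2
a=cv2.imread("pics/scene0.png")[190:310,220:450];b=cv2.imread("pics/side0.png")[190:400,220:450]
cv2.imwrite("pics/s1.png",cv2.resize(a,(800,417),interpolation=3)); cv2.imwrite("pics/s2.png",cv2.resize(b,(657,600),interpolation=3))
```

```text
(no output)
```

View pics/s1.png

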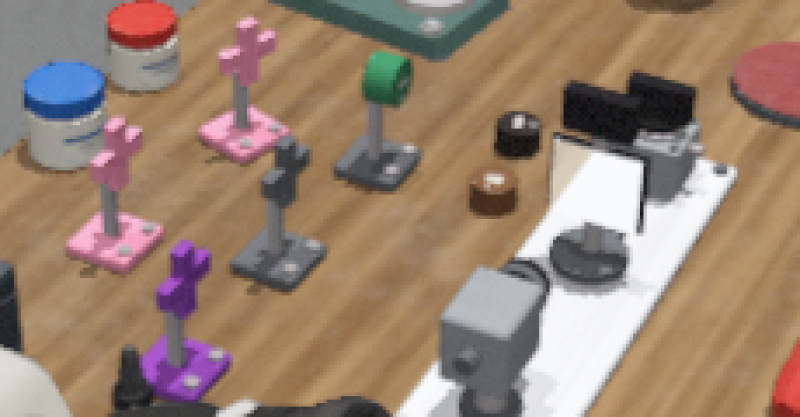

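View pics/s2.png

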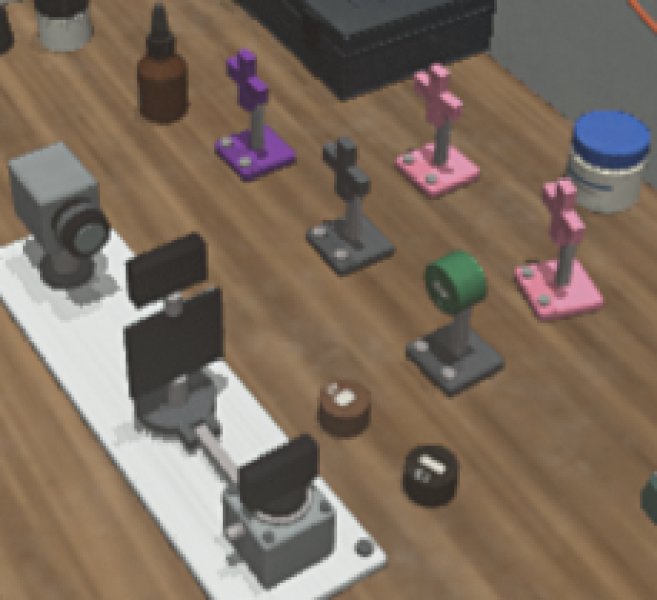

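The two dark-grey stands are scene (301,238)/side (341,248), a plus sign, and scene (326,238), which carries a green round sample. The purple cross (271,269) and the two pink ones (256,235) and (291,230) are look-alikes. The dark steel plus at about (0.643, 0.098) fits the description, and the crops confirm it. Before moving, I'll check the full view for obstacles.

View pics/side0.png

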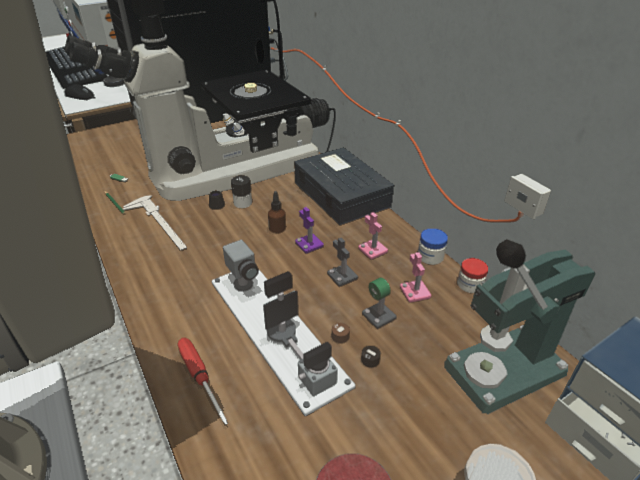

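```bash
python3 -c "
from h import *
print(np.round(robot.camera_model('wrist')['T_tool_cam'],3), robot.camera_model('wrist')['fx'])"
```

```text
[[-0.001 -0.944 -0.329  0.084]
 [ 1.    -0.001 -0.001 -0.001]
 [ 0.001 -0.329  0.944 -0.171]
 [ 0.     0.     0.     1.   ]] 406.57888216073275
```

The side view shows a tall green press at right (510,320), with the rig at (285,330). An approach at x<0.45 with the arm raised is clear of both. I'm moving above the rig and turning the tool half round.

```bash
python3 -m pendant '[[[-1,0.3,0.8,0.6,0.28],[-1,0.3,0.8,0.6,0.28],[-1,0.3,0.8,0.6,0.28],[-1,0.3,0.8,0.6,0.28],[-1,0.3,0.8,0.6,0.28]]]'
python3 -m pendant '[[[-1,0.5,1,0,0.28],[-1,0.5,1,0,0.28],[-1,0.5,1,0,0.28],[-1,0.5,1,0,0.28],[-1,0.5,1,0,0.28]]]'
python3 -m pendant '[[[-1,0.5,0.95,0,0.28],[-1,0.5,0.95,0,0.28],[-1,0.5,0.95,0,0.28],[-1,0.5,0.95,0,0.28],[-1,0.5,0.95,0,0.28]]]'
python3 -m pendant '[[[-1,0.1,0,0,0.08],[-1,0.1,0,0,0.08],[-1,0.1,0,0,0.08]]]'
cat >> h.py <<'E'
from scipy.spatial.transform import Rotation as Ro
def wcam():
    o=robot.get_obs(); T=np.eye(4); T[:3,:3]=Ro.from_quat(o["ee_rot"]).as_matrix(); T[:3,3]=o["tcp_pos"]
    W=T@np.array(robot.camera_model("wrist")["T_tool_cam"]); return W
def watz(W,uv,z):
    m,K,D=cam("wrist"); p=cv2.undistortPoints(np.array([[uv]],float),K,D)[0,0]; d=W[:3,:3]@[p[0],p[1],1]; c=W[:3,3]; return c+d*(z-c[2])/d[2]
def yaw(): 
    M=Ro.from_quat(robot.get_obs()["ee_rot"]).as_matrix(); return np.arctan2(M[1,0],M[0,0])
E
python3 - <<'E'
from h import *
Z=dict(sight_rig=0,camera_lens=.07,lock_knob_grip=.07,mirror_grip=.121,cross_target=0,cross_centre=.07,sample_2=0)
o=robot.get_obs();print(o["time"],o["tcp_pos"],yaw(),o["q"])
W=wcam();p,d=robot.grab_frame("wrist"); cv2.imwrite("pics/w0.png",p[:,:,::-1]); np.savez("w0.npz",W=W,d=d)
for k in Z:
    for r in robot.pinpoint("wrist",k)[:3]: print(k,np.round(r["xy"],1),round(r["confidence"],2),np.round(watz(W,r["xy"],Z[k]),4))
E
```

```text
time: 1.72
tcp_pos: [0.2273, -0.3896, 0.3238]
ee_rot: [0.831, 0.556, -0.0, 0.002]
force: [-0.1, 0.5, 0.3]
width: 0.0857
time: 2.35
tcp_pos: [0.3272, -0.1881, 0.3221]
ee_rot: [0.514, 0.858, 0.0, 0.001]
force: [-0.5, -0.3, -0.5]
width: 0.0851
time: 2.98
tcp_pos: [0.4271, 0.0016, 0.3215]
ee_rot: [0.1, 0.995, 0.0, 0.0]
force: [-0.7, -0.5, -0.5]
width: 0.0853
time: 3.35
tcp_pos: [0.4465, -0.0003, 0.3216]
ee_rot: [-0.021, 1.0, 0.0, -0.0]
force: [0.9, -0.4, -0.0]
width: 0.0849
3.35 [ 4.46541664e-01 -3.22882929e-04  3.21562288e-01] -3.0997236897876164 [-1.80943710e-01  5.44192193e-02  1.89169522e-02  1.53552422e+00
  1.24625031e-04 -2.22812671e-01]
sight_rig [335.8 198.9] 0.93 [0.4737 0.0224 0.    ]
camera_lens [427.4 217.3] 0.64 [0.4736 0.1191 0.07  ]
lock_knob_grip [235.1 215. ] 0.69 [ 0.4796 -0.0888  0.07  ]
mirror_grip [340.5 231.2] 0.67 [0.4773 0.0222 0.121 ]
cross_target [309.1 371.4] 0.95 [ 0.7304 -0.0023  0.    ]
cross_target [384.9 318.2] 0.78 [0.6382 0.0992 0.    ]
cross_target [465.9 315.5] 0.7 [0.6305 0.2122 0.    ]
cross_centre [410.6 411. ] 0.73 [0.7369 0.1329 0.07  ]
cross_centre [310.8 399.7] 0.66 [0.7221 0.0011 0.07  ]
cross_centre [391.9 340.8] 0.6 [0.6295 0.0962 0.07  ]
sample_2 [295.8 262.2] 0.91 [ 0.5599 -0.0252  0.    ]
sample_2 [248.9 269.5] 0.7 [ 0.5729 -0.0867  0.    ]
sample_2 [333.9 198.2] 0.3 [0.4729 0.02   0.    ]
```

View pics/w0.png

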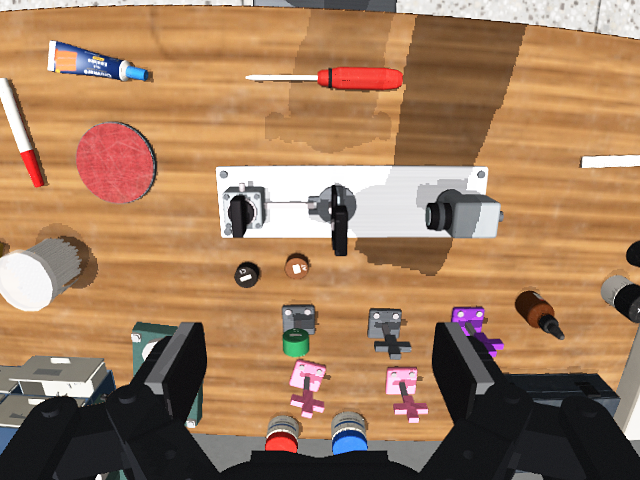

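The wrist view shows the plate (217..487, 167..238), knob (238,215), mirror grip (341,232), steel cross (391,341) and green sample stand (297,330). I'll fit the plate's outline for an accurate rig pose and refine the cross position.

```bash
cat > fit.py <<'E'
from h import *
f=np.load("w0.npz");W=f["W"];d=f["d"];im=cv2.imread("pics/w0.png")
m,K,D=cam("wrist")
def rectify(z,x0,x1,y0,y1,s=0.0005):
    X,Y=np.meshgrid(np.arange(x0,x1,s),np.arange(y0,y1,s)); P=np.stack([X,Y,0*X+z],-1).reshape(-1,3)
    Rc=W[:3,:3].T; t=-Rc@W[:3,3]
    uv=cv2.projectPoints(P,cv2.Rodrigues(Rc)[0],t,K,D)[0][:,0].reshape(X.shape+(2,)).astype(np.float32)
    return cv2.remap(im,uv[...,0],uv[...,1],1)
# plate: rows=y, cols=x
r=rectify(.01,.40,.56,-.17,.25); g=r.min(2)
mask=((g>175)*255).astype(np.uint8)
lab,l,st,_=cv2.connectedComponentsWithStats(mask); k=1+np.argmax(st[1:,4])
pts=np.argwhere(l==k)[:,::-1].astype(np.float32)
hull=cv2.convexHull(pts)[:,0]*.0005+[.40,-.17]
print(cv2.minAreaRect(hull.astype(np.float32)*1000))
# robust line fits of the low-x long edge and the two ends
P=pts*.0005+[.40,-.17]
ys=np.round(P[:,1],4); lo=np.array([(P[ys==y,0].min(),y) for y in np.unique(ys)]); lo=lo[(lo[:,1]>-.11)&(lo[:,1]<.18)]
c=np.polyfit(lo[:,1],lo[:,0],1); 
for _ in range(5): e=np.abs(np.polyval(c,lo[:,1])-lo[:,0]); c=np.polyfit(lo[e<.0012,1],lo[e<.0012,0],1)
print("low-x edge x=",c,"yaw",-np.arctan(c[0]),"n",(e<.0012).sum(),len(lo))
hi=np.array([(P[ys==y,0].max(),y) for y in np.unique(ys)]); 
for _ in range(8): ch=np.median(hi[:,0]-c[0]*hi[:,1])
print("high-x offset",ch)
th=-np.arctan(c[0]); u=np.array([np.cos(th),np.sin(th)]);v=np.array([-u[1],u[0]])
s=P@v; print("along v extent",s.min(),s.max(),"-> axis from ends",s.min()+.145,s.max()-.185)
a=P@u; print("u extent",np.percentile(a,[.2,99.8]))
so=(s.min()+.145+s.max()-.185)/2; uo=c[1]*np.cos(th)+.045
O=uo*u+so*v; print("rig origin",O,"yaw",th)
for n,p in dict(lens=(0,.097),knob=(0,-.108)).items(): print(n,O+p[0]*u+p[1]*v)
for h,n in((.135,"grip"),(.082,"knob")):
    c0=O if n=="grip" else O-.108*v
    rr=rectify(h,c0[0]-.04,c0[0]+.04,c0[1]-.04,c0[1]+.04,.0002); cv2.imwrite(f"pics/r_{n}.png",rr)
rr=rectify(.07,.58,.70,.04,.16,.0003); cv2.imwrite("pics/r_cross.png",rr)
# depth cloud of the cross
vv,uu=np.mgrid[0:480,0:640]; pn=cv2.undistortPoints(np.stack([uu,vv],-1).reshape(-1,1,2).astype(float),K,D)[:,0]
C=np.c_[pn,np.ones(len(pn))]*d.reshape(-1,1); X=C@W[:3,:3].T+W[:3,3]; np.save("X.npy",X)
q=X[(d.reshape(-1)>0)&(np.abs(X[:,0]-.64)<.04)&(np.abs(X[:,1]-.098)<.035)&(X[:,2]>.052)]
print("cross cloud",len(q),np.median(q,0),q.min(0),q.max(0))
for a,b in((.105,.145),):
  q=X[(d.reshape(-1)>0)&(np.abs(X[:,0]-O[0])<.04)&(np.abs(X[:,1]-O[1])<.04)&(X[:,2]>a)&(X[:,2]<b)]; print("grip cloud",len(q),q.mean(0),q.min(0),q.max(0))
E
python3 fit.py
python3 - <<'E'
import cv2,numpy as np
a=[cv2.resize(cv2.imread(f"pics/r_{n}.png"),(400,400)) for n in("grip","cross")]
cv2.imwrite("pics/r.png",np.hstack(a))
E
```

```text
((474.764404296875, 41.73210144042969), (89.83992004394531, 327.5697326660156), 2.450852394104004)
low-x edge x= [-0.03944365  0.43203942] yaw 0.039423212193805374 n 579 579
high-x offset 0.47533003145127917
along v extent -0.14080374051672867 0.18670379299199677 -> axis from ends 0.00419625948327132 0.001703792991996772
u extent [0.43143835 0.51987524]
rig origin [0.47621707 0.02173606] yaw 0.039423212193805374
lens [0.47239401 0.11866069]
knob [ 0.48047367 -0.08618003]
cross cloud 521 [0.6350596  0.09677319 0.07362618] [0.63256536 0.07564698 0.05228955] [0.64270471 0.1189701  0.09198108]
grip cloud 703 [0.47317662 0.02084524 0.12990925] [0.45370776 0.01239387 0.10504593] [0.49795613 0.02807061 0.13469768]
```

View pics/r.png

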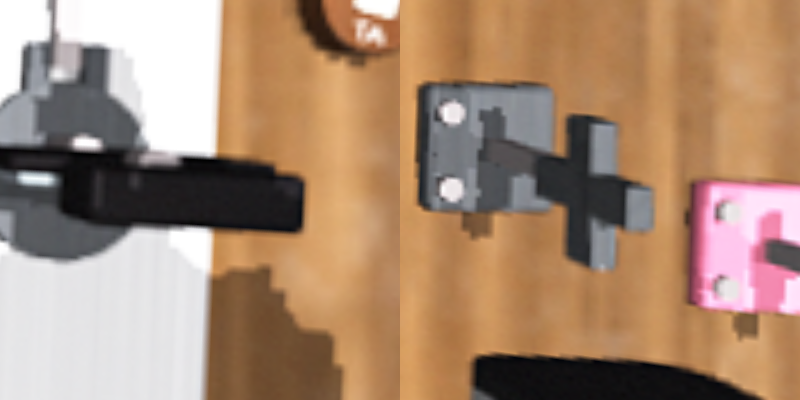

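The left crop shows the grip bar on the axis. The right one shows the dark-grey steel cross, not the pink or purple ones. I'll cross-check the bearing from mirror to cross with the scene and side cameras.

Run:
```python
from h import *
def cloud(n):
    p,d=robot.grab_frame(n); m,K,D=cam(n); R=np.array(m["R"]);t=np.array(m["t"])
    vv,uu=np.mgrid[0:480,0:640]; pn=cv2.undistortPoints(np.stack([uu,vv],-1).reshape(-1,1,2).astype(float),K,D)[:,0]
    C=np.c_[pn,np.ones(len(pn))]*d.reshape(-1,1); X=(C-t)@R; return X[d.reshape(-1)>0]
for n in("scene","side"):
    X=cloud(n); np.save(n+"X.npy",X)
    for nm,c,r,z in(("grip",(.479,.018),.035,.11),("cross",(.638,.098),.033,.055)):
        q=X[(np.abs(X[:,:2]-c).max(1)<r)&(X[:,2]>z)&(X[:,2]<.14)]
        if len(q)<5: print(n,nm,len(q));continue
        print(n,nm,len(q),np.round(np.percentile(q,[2,50,98],axis=0),4).tolist(), "rect",cv2.minAreaRect((q[:,:2]*1000).astype(np.float32)))
X=np.load("X.npy")
for nm,c,r,z in(("grip",(.476,.021),.035,.11),("cross",(.636,.098),.03,.055)):
    q=X[(np.abs(X[:,:2]-c).max(1)<r)&(X[:,2]>z)&(X[:,2]<.14)]
    print("wrist",nm,len(q),np.round(np.percentile(q,[2,50,98],axis=0),4).tolist(),"rect",cv2.minAreaRect((q[:,:2]*1000).astype(np.float32)))
for n in("scene","side"):
    for k in("mirror_grip","cross_centre","lock_knob_grip"): print(n,k,[(np.round(r["xy"],1),round(r["confidence"],2)) for r in robot.pinpoint(n,k)[:3]])
```

```text
scene grip 294 [[0.455, 0.0156, 0.1107], [0.4751, 0.0261, 0.1258], [0.4984, 0.0298, 0.1355]] rect ((476.58184814453125, 22.7148494720459), (45.0018310546875, 16.73102569580078), 1.3510159254074097)
scene cross 174 [[0.6338, 0.0758, 0.0566], [0.6363, 0.1007, 0.0736], [0.6435, 0.1196, 0.0921]] rect ((639.0474853515625, 97.24620056152344), (11.34403133392334, 46.947181701660156), 0.9667181968688965)
side grip 495 [[0.4579, 0.0141, 0.1109], [0.4774, 0.0164, 0.1279], [0.5004, 0.0259, 0.136]] rect ((479.3923645019531, 21.075969696044922), (44.33744430541992, 14.87012004852295), 3.535644054412842)
side cross 222 [[0.6371, 0.0747, 0.0563], [0.6388, 0.0928, 0.0756], [0.6455, 0.1172, 0.0924]] rect ((640.8873901367188, 95.95584869384766), (9.375380516052246, 44.59542465209961), 1.9643549919128418)
wrist grip 664 [[0.4543, 0.0151, 0.1136], [0.4722, 0.0211, 0.1326], [0.4965, 0.0273, 0.1343]] rect ((475.7663269042969, 21.566085815429688), (44.00374221801758, 12.07227611541748), 2.4752345085144043)
wrist cross 505 [[0.6331, 0.076, 0.0573], [0.635, 0.0968, 0.0737], [0.6422, 0.1177, 0.0906]] rect ((637.8206176757812, 97.27701568603516), (9.823335647583008, 43.33285140991211), 1.7297852039337158)
scene mirror_grip [(array([394.9, 221.6]), 0.95)]
scene cross_centre [(array([302.7, 237.6]), 0.95), (array([272.7, 269.7]), 0.77), (array([255.5, 236.3]), 0.76)]
scene lock_knob_grip [(array([412.4, 218.1]), 0.66)]
side mirror_grip [(array([275.2, 284.4]), 0.61)]
side cross_centre [(array([414.3, 262.2]), 0.97), (array([302.4, 218.3]), 0.85), (array([371.7, 222.7]), 0.82)]
side lock_knob_grip [(array([318.2, 351.6]), 0.86)]
```

All three cameras' clouds agree on the offset from mirror axis to cross face, (158, 75) mm, to within 1 mm. With the rig yaw at 0.0415, that gives 2q = 67° and q ≈ 0.584 rad. Next I'll go to the knob; the tool yaw already matches.

```bash
python3 -m pendant '[[[-1,0.17,-0.43,0,0],[-1,0.17,-0.43,-0.4,0],[-1,0.17,-0.43,-0.8,0],[-1,0.17,-0.43,-0.8,0],[-1,0.17,-0.43,-0.8,0]]]'
python3 -m pendant '[[[-1,0,0,-0.25,0],[-1,0,0,-0.4,0],[-1,0,0,-0.53,0],[-1,0,0,-0.53,0]]]'
python3 -m pendant '[[[1,0,0,0,0],[1,0,0,0,0],[1,0,0,0,0],[1,0,0,0,0],[1,0,0,0,0]]]'
```

```text
time: 4.78
tcp_pos: [0.4779, -0.0858, 0.1588]
ee_rot: [-0.021, 1.0, 0.001, -0.003]
force: [0.3, 0.9, 0.4]
width: 0.0853
time: 5.28
tcp_pos: [0.4806, -0.0862, 0.0561]
ee_rot: [-0.021, 1.0, 0.0, -0.0]
force: [-0.2, 0.1, -0.1]
width: 0.0849
time: 5.9
tcp_pos: [0.4805, -0.0864, 0.0558]
ee_rot: [-0.021, 1.0, 0.0, 0.0]
force: [0.0, 0.1, -0.6]
width: -0.0001
```

The fingers shut on nothing, so I'll look.

Run:
```python
from h import *
p,d=robot.grab_frame("side");q,_=robot.grab_frame("wrist")
a=cv2.resize(p[250:430,230:400],(400,424),interpolation=2);b=cv2.resize(q,(400,300))
o=np.zeros((424,800,3),np.uint8);o[:,:400]=a;o[:300,400:]=b;cv2.imwrite("pics/k1.png",o[:,:,::-1]);print(robot.get_obs()["width"])
```

```text
0.00013943784710686131
```

View pics/k1.png

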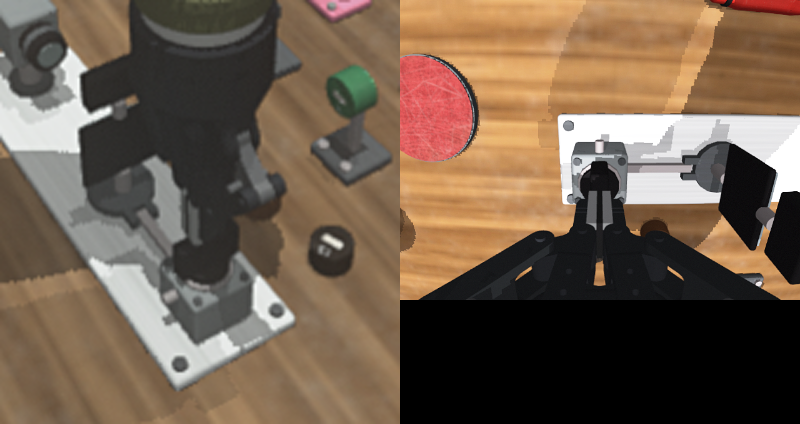

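Run:
```python
from h import *
q,d=robot.grab_frame("wrist");s=q[200:440,200:460]
cv2.imwrite("pics/k2.png",cv2.resize(np.clip(s*2.0,0,255).astype(np.uint8),(650,600),interpolation=2)[:,:,::-1])
W=wcam()
for r in robot.pinpoint("wrist","lock_knob_grip"): print(r, watz(W,r["xy"],.07))
o=robot.get_obs();print(o["width"],o["force"],o["wrist_torque"])
```

```text
{'xy': [317.4, 313.0], 'confidence': 0.69} [ 0.48126719 -0.08650264  0.07      ]
0.00015237532722675527 [ 0.67938948 -0.14996564 -0.65651136] [ 0.00911718 -0.00020104  0.04081224]
```

View pics/k2.png

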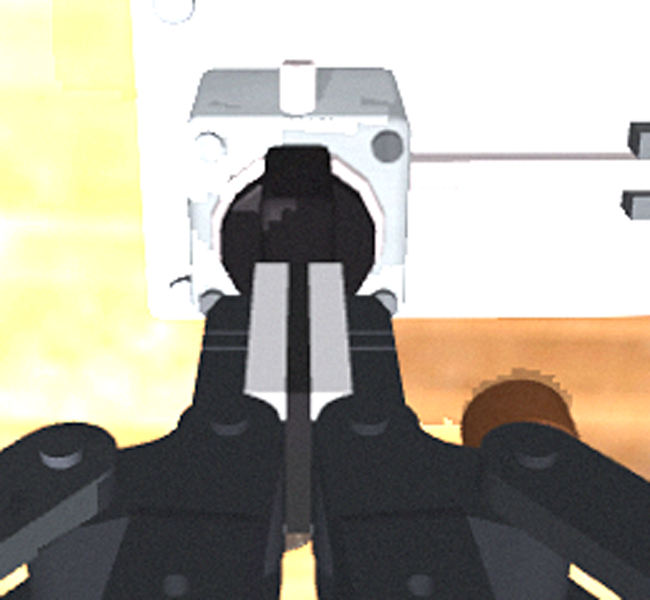

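Run:
```python
from h import *
q,d=robot.grab_frame("wrist");W=wcam();m,K,D=cam("wrist")
Rc=W[:3,:3].T;t=-Rc@W[:3,3]
def pr(P): return cv2.projectPoints(np.array(P,float).reshape(-1,1,3),cv2.Rodrigues(Rc)[0],t,K,D)[0][:,0]
c=np.array([.4805,-.0862])
u=np.array([1,.0415]);v=np.array([-.0415,1])
B=[np.r_[c+a*u+b*v,z] for z in(.057,.082) for a in(-.021,.021) for b in(-.006,.006)]
print("bar in crop px",np.round((pr(B)-[200,200])*2.5))
T=[np.r_[c+a*u+b*v,z] for z in(.056,.075,.09) for a in(-.011,) for b in(-.006,.006)]
print("pad px",np.round((pr(T)-[200,200])*2.5))
pn=cv2.undistortPoints(np.array([[(200+x/2.5,200+y/2.5)] for x,y in((297,170),(297,230),(270,290),(325,290),(298,290),(270,270),(270,350),(298,350),(298,480))],float),K,D)[:,0]
for (x,y),p in zip(((297,170),(297,230),(270,290),(325,290),(298,290),(270,270),(270,350),(298,350),(298,480)),pn):
    z=d[int(200+y/2.5),int(200+x/2.5)]; print(x,y,z,np.round(W[:3,:3]@(np.r_[p,1]*z)+W[:3,3],4))
```

```text
bar in crop px [[262. 139.]
 [329. 139.]
 [264. 342.]
 [327. 342.]
 [256. 196.]
 [334. 196.]
 [260. 422.]
 [331. 422.]]
pad px [[262. 188.]
 [328. 188.]
 [259. 234.]
 [332. 234.]
 [255. 279.]
 [335. 279.]]
297 170 0.17078738 [ 0.4608 -0.0867  0.0683]
297 230 0.16130796 [ 0.4662 -0.0865  0.0801]
270 290 0.14723283 [ 0.4684 -0.0903  0.0957]
325 290 0.1459968 [ 0.4674 -0.0824  0.0968]
298 290 0.14570896 [ 0.4674 -0.0863  0.0971]
270 270 0.1530483 [ 0.4684 -0.0905  0.0896]
270 350 0.13156396 [ 0.468  -0.0899  0.1122]
298 350 0.13143505 [ 0.4677 -0.0863  0.1123]
298 480 0.128355 [ 0.482  -0.0857  0.1205]
```

Run:
```python
from h import *
q,d=robot.grab_frame("wrist");W=wcam();m,K,D=cam("wrist")
for xc in(275,298,320):
  print(xc)
  for y in range(140,420,15):
    u,v=int(200+xc/2.5),int(200+y/2.5); p=cv2.undistortPoints(np.array([[[u,v]]],float),K,D)[0,0]; print(y,np.round(W[:3,:3]@(np.r_[p,1]*d[v,u])+W[:3,3],4),q[v,u])
# side view: cloud around the tool
X=np.load("sideX.npy")
p,ds=robot.grab_frame("side");m,K,D=cam("side");R=np.array(m["R"]);t=np.array(m["t"])
vv,uu=np.mgrid[0:480,0:640]; pn=cv2.undistortPoints(np.stack([uu,vv],-1).reshape(-1,1,2).astype(float),K,D)[:,0]
Y=(np.c_[pn,np.ones(len(pn))]*ds.reshape(-1,1)-t)@R
for z in np.arange(.05,.14,.006):
    g=Y[(np.abs(Y[:,2]-z)<.003)&(np.abs(Y[:,0]-.482)<.06)&(np.abs(Y[:,1]+.086)<.05)]
    if len(g): print("side z %.3f"%z,len(g),np.round(g.min(0)[:2],3),np.round(g.max(0)[:2],3))
```

```text
275
140 [ 0.4644 -0.0908  0.0454] [232 236 239]
155 [ 0.4607 -0.0906  0.0621] [15 17 15]
170 [ 0.4612 -0.0904  0.0678] [16 16 17]
185 [ 0.4606 -0.0903  0.0755] [18 17 17]
200 [ 0.4616 -0.0902  0.079 ] [30 28 32]
215 [ 0.4635 -0.0901  0.0806] [41 39 42]
230 [ 0.466  -0.09    0.0807] [19 20 21]
245 [ 0.4689 -0.0899  0.0802] [19 19 21]
260 [ 0.4722 -0.0898  0.0791] [14 13 14]
275 [ 0.4683 -0.0897  0.0912] [ 97  98 101]
290 [ 0.4686 -0.0896  0.0952] [101 100 102]
305 [ 0.4684 -0.0895  0.0999] [ 99  99 102]
320 [ 0.4682 -0.0895  0.1042] [100  99 102]
335 [ 0.4682 -0.0894  0.108 ] [ 99  99 101]
350 [ 0.4683 -0.0893  0.1116] [ 99  98 100]
365 [ 0.4687 -0.0892  0.1144] [100  98 102]
380 [ 0.4683 -0.0892  0.1183] [ 97  97 100]
395 [ 0.4686 -0.0891  0.1212] [158 159 161]
410 [ 0.4676 -0.0891  0.1255] [30 31 31]
298
140 [ 0.4641 -0.0865  0.0456] [125 128 132]
155 [ 0.4605 -0.0866  0.0622] [16 14 16]
170 [ 0.4609 -0.0866  0.068 ] [14 13 15]
185 [ 0.4606 -0.0867  0.0749] [16 14 15]
200 [ 0.4613 -0.0866  0.0793] [19 18 20]
215 [ 0.4638 -0.0865  0.0796] [19 16 20]
230 [ 0.4663 -0.0864  0.0798] [20 
[... 1378 characters left out ...]
.465 -0.103] [ 0.505 -0.086]
side z 0.062 97 [ 0.464 -0.101] [ 0.504 -0.084]
side z 0.068 72 [ 0.463 -0.094] [ 0.505 -0.085]
side z 0.074 78 [ 0.463 -0.094] [ 0.504 -0.081]
side z 0.080 136 [ 0.463 -0.094] [ 0.505 -0.081]
side z 0.086 13 [ 0.468 -0.093] [ 0.5   -0.087]
side z 0.092 30 [ 0.47  -0.099] [ 0.489 -0.081]
side z 0.098 51 [ 0.47  -0.101] [ 0.489 -0.081]
side z 0.104 52 [ 0.47  -0.101] [ 0.489 -0.08 ]
side z 0.110 41 [ 0.47 -0.1 ] [ 0.482 -0.082]
side z 0.116 34 [ 0.47  -0.101] [ 0.478 -0.081]
side z 0.122 20 [ 0.47  -0.098] [ 0.476 -0.078]
side z 0.128 30 [ 0.468 -0.112] [ 0.475 -0.063]
side z 0.134 92 [ 0.468 -0.12 ] [ 0.494 -0.053]
side z 0.140 142 [ 0.468 -0.124] [ 0.494 -0.048]
```

Both cameras show the real fingertips at z≈0.088, above the knob top (0.081), although the reported TCP is at 0.056. The fingers therefore end about 32 mm short of the stated TCP. I'll reopen, go 28 mm lower while watching the force, and close again.

```bash
python3 -m pendant '[[[-1,0,0,0,0],[-1,0,0,0,0],[-1,0,0,0,0],[-1,0,0,-0.04,0],[-1,0,0,-0.07,0]]]'
python3 -m pendant '[[[-1,0,0,-0.03,0],[-1,0,0,-0.07,0],[-1,0,0,-0.07,0]]]'
python3 -m pendant '[[[1,0,0,0,0],[1,0,0,0,0],[1,0,0,0,0],[1,0,0,0,0],[1,0,0,0,0]]]'
python3 - <<'E'
from h import *
o=robot.get_obs();print(o["width"],o["force"],o["wrist_torque"])
q,d=robot.grab_frame("wrist");W=wcam();m,K,D=cam("wrist")
for xc in(265,298,330):
  print(xc)
  for y in range(140,420,30):
    u,v=int(200+xc/2.5),int(200+y/2.5); p=cv2.undistortPoints(np.array([[[u,v]]],float),K,D)[0,0]; print(y,np.round(W[:3,:3]@(np.r_[p,1]*d[v,u])+W[:3,3],4),q[v,u])
E
```

```text
time: 6.88
tcp_pos: [0.4802, -0.0863, 0.0409]
ee_rot: [-0.021, 1.0, 0.0, -0.0]
force: [0.1, -0.0, 0.1]
width: 0.0854
time: 7.25
tcp_pos: [0.4798, -0.0862, 0.0268]
ee_rot: [-0.021, 1.0, 0.0, -0.001]
force: [0.1, -0.4, 0.5]
width: 0.0855
time: 7.88
tcp_pos: [0.4815, -0.0865, 0.0288]
ee_rot: [-0.021, 1.0, -0.0, 0.001]
force: [-0.8, 0.8, 6.8]
width: 0.0108
0.010827372283303478 [-0.77527224  0.7984389   6.81719194] [ 0.22710959  0.14302878 -0.00822717]
265
140 [ 0.4601 -0.0925  0.0327] [86 89 90]
170 [ 0.4603 -0.0921  0.0457] [166 173 176]
200 [ 0.465  -0.092   0.0472] [207 212 216]
230 [ 0.4608 -0.0915  0.0668] [17 15 17]
260 [ 0.4613 -0.0912  0.075 ] [14 14 11]
290 [ 0.4626 -0.091   0.0809] [20 19 20]
320 [ 0.4673 -0.0909  0.0806] [16 17 17]
350 [ 0.4729 -0.0908  0.0794] [16 14 17]
380 [ 0.4772 -0.0906  0.0801] [17 17 19]
410 [ 0.4824 -0.0905  0.0799] [19 16 17]
298
140 [ 0.4566 -0.087   0.0413] [238 231 234]
170 [ 0.4603 -0.0868  0.0452] [169 174 179]
200 [ 0.4611 -0.0868  0.0554] [67 68 69]
230 [ 0.461  -0.0868  0.0659] [14 12 14]
260 [ 0.4607 -0.0868  0.0758] [11 11 13]
290 [ 0.4632 -0.0867  0.0795] [21 19 20]
320 [ 0.4671 -0.0865  0.0808] [19 18 18]
350 [ 0.4728 -0.0863  0.0792] [20 18 20]
380 [ 0.4769 -0.0861  0.0803] [21 20 20]
410 [ 0.4816 -0.0859  0.0807] [18 17 20]
330
140 [ 0.4593 -0.0812  0.0335] [85 90 93]
170 [ 0.4602 -0.0815  0.045 ] [100 103 107]
200 [ 0.4647 -0.0813  0.047 ] [113 116 120]
230 [ 0.4607 -0.0821  0.0663] [14 12 11]
260 [ 0.4615 -0.0823  0.0739] [14 15 15]
290 [ 0.4633 -0.0823  0.079 ] [18 17 19]
320 [ 0.4676 -0.0821  0.0796] [18 17 19]
350 [ 0.472  -0.0819  0.0801] [18 15 16]
380 [ 0.4771 -0.0816  0.0797] [17 16 18]
410 [ 0.4818 -0.0814  0.0801] [17 16 19]
```

Gripped (10.8 mm), with a light touch on the knob's base. I'll relieve that by 2 mm and turn clockwise.

```bash
python3 -m pendant '[[[1,0,0,0.01,-0.05],[1,0,0,0.01,-0.1],[1,0,0,0.01,-0.15],[1,0,0,0.01,-0.2],[1,0,0,0.01,-0.2]]]'
python3 -m pendant '[[[1,0,0,0,-0.05],[1,0,0,0,-0.1],[1,0,0,0,-0.15],[1,0,0,0,-0.19],[1,0,0,0,-0.19]]]'
python3 -m pendant '[[[1,0,0,0,0],[1,0,0,0,0]]]'
python3 -c "
from h import *
o=robot.get_obs();print(yaw(),o['q'],o['width'],o['force'],o['wrist_torque'])"
```

```text
time: 8.55
tcp_pos: [0.4818, -0.0855, 0.0289]
ee_rot: [0.289, 0.957, 0.001, 0.001]
force: [5.3, 2.0, -9.9]
width: 0.011
time: 9.18
tcp_pos: [0.4825, -0.0849, 0.029]
ee_rot: [0.557, 0.831, 0.002, 0.001]
force: [7.9, 5.1, -11.0]
width: 0.0107
time: 9.43
tcp_pos: [0.4824, -0.0849, 0.0289]
ee_rot: [0.556, 0.831, 0.002, 0.0]
force: [8.6, 5.1, -11.6]
width: 0.0111
1.9615460877411335 [-0.34109509  0.27481812 -0.45891177  0.83505051  0.00426953  0.83895976] 0.011143047297195485 [  8.62841624   5.06557537 -11.63847551] [ 0.88096377 -1.57407866  0.58534145]
```

The tool turned 1.22 rad and sits against the stop (0.59 N m). I'll release, lift, and check the knob.

```bash
python3 -m pendant '[[[-1,0,0,0,0],[-1,0,0,0,0],[-1,0,0,0,0],[-1,0,0,0.3,0],[-1,0,0,0.6,0]]]'
python3 -m pendant '[[[-1,0,0,0.25,0.06],[-1,-0.02,0.1,0.25,0.12],[-1,-0.02,0.2,0.25,0.18],[-1,-0.02,0.2,0.25,0.24],[-1,-0.02,0.2,0.25,0.29]]]'
python3 -m pendant '[[[-1,0,0.34,0,0.06],[-1,0,0.34,0,0.1],[-1,0,0.34,0,0.1]]]'
python3 - <<'E'
from h import *
o=robot.get_obs();print(o["time"],o["tcp_pos"],yaw(),o["force"])
p,_=robot.grab_frame("side");W=wcam();q,d=robot.grab_frame("wrist")
a=cv2.resize(p[250:430,230:400],(400,424),interpolation=2);b=cv2.resize(q,(400,300))
c=np.zeros((424,800,3),np.uint8);c[:,:400]=a;c[:300,400:]=b;cv2.imwrite("pics/k3.png",c[:,:,::-1])
m,K,D=cam("wrist");vv,uu=np.mgrid[0:480,0:640]; pn=cv2.undistortPoints(np.stack([uu,vv],-1).reshape(-1,1,2).astype(float),K,D)[:,0]
X=(np.c_[pn,np.ones(len(pn))]*d.reshape(-1,1))@W[:3,:3].T+W[:3,3]
for nm,c,z0,z1 in(("knob",(.481,-.086),.074,.09),("grip",(.477,.022),.122,.14)):
    g=X[(np.abs(X[:,:2]-c).max(1)<.03)&(X[:,2]>z0)&(X[:,2]<z1)]
    if len(g)>5: print(nm,len(g),cv2.minAreaRect((g[:,:2]*1000).astype(np.float32)))
E
```

```text
time: 10.05
tcp_pos: [0.4796, -0.0863, 0.1506]
ee_rot: [0.558, 0.83, -0.0, -0.001]
force: [1.8, -0.6, -0.0]
width: 0.0853
time: 10.68
tcp_pos: [0.4764, -0.0462, 0.1999]
ee_rot: [0.133, 0.991, -0.0, 0.0]
force: [-0.5, 1.0, 0.4]
width: 0.0854
time: 11.05
tcp_pos: [0.4764, 0.0221, 0.1998]
ee_rot: [-0.021, 1.0, -0.0, 0.0]
force: [0.6, -0.1, -0.1]
width: 0.0858
11.05 [0.47637444 0.02214607 0.19982789] -3.099062942395876 [ 0.5962746  -0.05466033 -0.06871641]
knob 847 ((481.4485168457031, -85.53729248046875), (12.197575569152832, 41.78595733642578), 22.81000518798828)
grip 1312 ((476.2049255371094, 21.488828659057617), (43.91814041137695, 11.524336814880371), 2.4161605834960938)
```

View pics/k3.png

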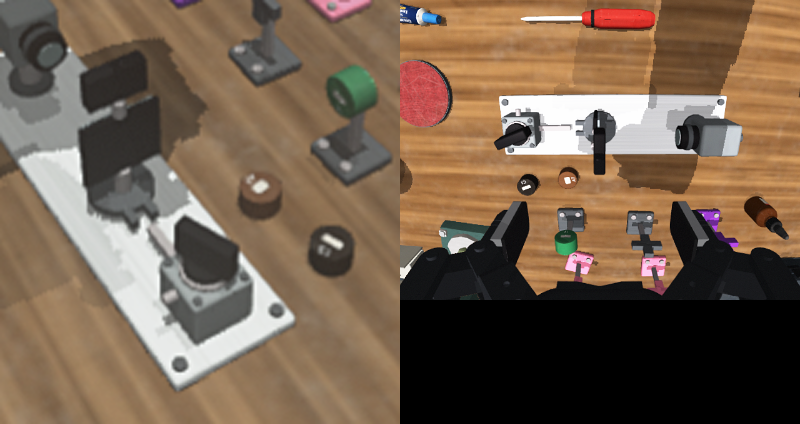

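The knob bar is now at −67° (1.21 rad turned), so it's unlocked, and the bolt is drawn. In the wrist crop the tool sits straight above the grip bar. Now I'll descend and grip.

```bash
python3 -m pendant '[[[-1,0,0,-0.25,0],[-1,0,0,-0.45,0],[-1,0,0,-0.6,0],[-1,0,0,-0.6,0]]]'
python3 -m pendant '[[[1,0,0,0,0],[1,0,0,0,0],[1,0,0,0,0],[1,0,0,0,0],[1,0,0,0,0]]]'
python3 -c "
from h import *
o=robot.get_obs();print(yaw(),o['q'],o['width'],o['force'],o['wrist_torque'])"
```

```text
time: 11.65
tcp_pos: [0.4743, 0.021, 0.0777]
ee_rot: [-0.02, 1.0, 0.0, -0.003]
force: [-0.7, 0.8, -0.0]
width: 0.0852
time: 12.28
tcp_pos: [0.477, 0.0215, 0.0804]
ee_rot: [-0.021, 1.0, -0.0, 0.001]
force: [-0.8, -0.7, 4.9]
width: 0.011
-3.099061948060661 [-1.23221021e-01  2.00790949e-01 -4.13287232e-01  9.55463557e-01
 -2.34934435e-04 -1.65751611e-01] 0.011016982205369355 [-0.79894307 -0.65852383  4.862887  ] [-0.12574459  0.21169252  0.00888423]
```

```bash
python3 -m pendant '[[[1,0,0,0,-0.04],[1,0,0,0,-0.08],[1,0,0,0,-0.12],[1,0,0,0,-0.16],[1,0,0,0,-0.186]]]'
python3 -m pendant '[[[1,0,0,0,0],[1,0,0,0,0],[1,0,0,0,0]]]'
cat > chk.py <<'E'
from h import *
o=robot.get_obs();print(o["time"],yaw()+3.0991,o['width'],o['force'],o['wrist_torque'])
W=wcam();q,d=robot.grab_frame("wrist");p,ds=robot.grab_frame("side");s,dc=robot.grab_frame("scene")
a=cv2.resize(p[190:400,220:430],(424,424),interpolation=2);b=cv2.resize(q,(376,282));e=cv2.resize(s[190:290,290:423],(376,142))
c=np.zeros((424,800,3),np.uint8);c[:,:424]=a;c[:282,424:]=b;c[282:,424:]=e;cv2.imwrite("pics/m1.png",c[:,:,::-1])
vv,uu=np.mgrid[0:480,0:640]
for n,dd in(("side",ds),("scene",dc)):
    m,K,D=cam(n);pn=cv2.undistortPoints(np.stack([uu,vv],-1).reshape(-1,1,2).astype(float),K,D)[:,0]
    X=(np.c_[pn,np.ones(len(pn))]*dd.reshape(-1,1)-np.array(m["t"]))@np.array(m["R"])
    X0=np.load(n+"X.npy")
    for nm,Y in(("before",X0),("now",X)):
        g=Y[(np.hypot(Y[:,0]-.478,Y[:,1]-.02)<.034)&(Y[:,2]>.048)&(Y[:,2]<.094)]
        if len(g)>20:
            r=g[:,:2]-np.median(g[:,:2],0); 
            for _ in range(6):
                w=np.linalg.svd(r-r.mean(0),full_matrices=False)[2]; e=np.abs((r-r.mean(0))@w[1]); r=r[e<max(.002,np.percentile(e,90)*.9)]
            print(n,nm,len(g),len(r),"face yaw deg",np.degrees(np.arctan(w[0,1]/w[0,0])))
E
python3 chk.py
```

```text
time: 12.9
tcp_pos: [0.4772, 0.0222, 0.0804]
ee_rot: [0.269, 0.963, 0.001, 0.001]
force: [-1.3, 1.9, 5.8]
width: 0.0111
time: 13.28
tcp_pos: [0.4772, 0.0222, 0.0804]
ee_rot: [0.267, 0.964, 0.001, 0.001]
force: [-1.5, 2.3, 5.2]
width: 0.011
13.275 5.699486730496581 0.011048342636725165 [-1.48777748  2.34135038  5.2332249 ] [0.37517875 0.09665542 0.06124387]
side before 718 697 face yaw deg 2.4048575217358037
side now 799 776 face yaw deg -30.91470219167432
scene before 554 398 face yaw deg 3.0143014878654766
scene now 381 313 face yaw deg -30.164120635498076
```

View pics/m1.png

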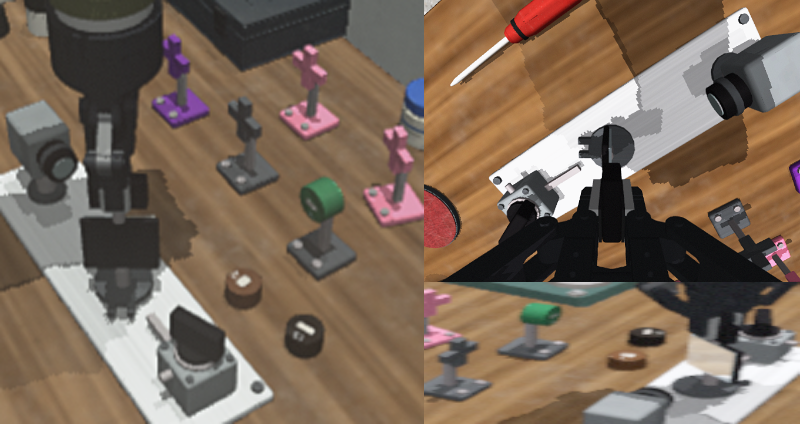

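The mirror turned 33.2–33.4° by both cameras' depth and 33.4° by the tool, against a target of 33.5°, so the sight line is about 1 mm off at the cross. The knob is still at its stop, and nothing nearby has moved. Handing in while holding.

```bash
python3 -c "
from station import robot
print(robot.job_done())"
```

```text
the job is handed in; nothing more can be done
None
```

The mirror is unlocked and turned to the steel cross. I handed the job in at 13.3 s of the 42 s, with the gripper still holding the mirror at that angle; no verdict is reported.

- **Lock knob:** I turned it clockwise to its stop. It measured 1.21 rad from its start after I let go, against a stop at 1.2, and it stayed there.
- **Mirror angle:** The angle needed was about 0.584 rad. The tool turned 0.584 rad, and depth from the side and scene cameras gave 0.58. That puts the line of sight within about 1–2 mm of the cross centre, by calculation; I did not check it through the rig's own camera.
- **Target:** I aimed at the dark steel cross, not the pink or purple look-alikes or the green round sample.
- **Surroundings:** In the last pictures the two loose samples, the stands and the other crosses stood where they were; the bottle was outside that view.

**What went wrong:** My first close on the knob gripped nothing. The fingertips turned out to sit about 32 mm short of the stated TCP. I lowered the tool for both grasps, and each then held at about 11 mm on a 12 mm bar. The largest force I saw reported was about 15 N.

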